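Pile mailers on the bundling jig and hold its end stop at the marker

TASK

Put the two loose slim mailer boxes squarely, edges flush, on top of the one lying on the bundling jig, making one neat pile of three, and let go of it. Then squeeze the lock button on the jig's stop-arm post to release the arm, pull the arm out until its pointer lines up with the marker set on the scale, and finish holding it there with the button still squeezed and the gripper still closed on the post (a spring pulls the arm back). Never force the arm while it is locked, and leave the marker, stamp, tape roll and pen cup alone.

Things in the scene. Friction and masses are not known exactly. Their poses are not given: they have to be found in the camera images.
- jig: Bundling jig fixed to the table: grey plate 475 mm long (y -260 to 215), x -45 to +80 mm, 14 mm thick. Origin on the table plane. +y: the way the stop arm extends; +x: across, to the scale side, away from the robot. Outer tube and guide walls, 44 mm wide, up to 54 mm high, along the y axis at the -y end. Scale strip, top 24 mm high, ticks every 10 mm (each fifth longer), centred at x = 44 mm.
- mailer_base: Slim rigid cardboard mailer box, the bottom of the pile, loose on the jig's bed (top of the plate, 14 mm above the table, around y = 120 mm of the jig). 54 mm wide (x), 140 mm long (y), 22 mm thick, 100 g. Origin: centre of its underside, z up. An end fence 60 mm high above the bed stands at y = 202 mm of the jig.
- mailer_a: One of two equal loose mailer boxes lying flat on the table on the robot's side of the jig; 54 mm wide (x), 140 mm long (y), 22 mm thick, about 100 g. Origin: centre of its underside.
- mailer_b: The other loose mailer box, same size and axes as mailer_a; either may go on first.
- grip (a point): Where to pinch the black post on the stop arm: 105 mm above the table (post top 128 mm), middle of the squeezed width, halfway along the post's 26 mm in the jig's y. Pinch from above, closing along the jig's x: 36 mm over button and far face, 28 mm when fully squeezed. Moves with the arm; axes as the jig's.
- pointer (a point): Tip of the thin steel pointer that sticks out from the foot of the grip post over the scale, 52 mm above the table; it moves with the arm; axes as the jig's.
- mark (a point): Tip of the fin of the black marker block (14 mm square, up to 54 mm high) that is clamped on the outer edge of the scale; axes as the jig's. The pointer lines up with it when both have the same place along the jig's y axis; the tips pass each other 3 mm apart in x.
- stop_arm: The telescoping steel stop arm (24 mm square tube) with its black grip post, 24 mm (x) by 26 mm (y), lock button and pointer. Origin on the table plane under the post's axis; axes as the jig's. A 60 mm wide stop plate, top 80 mm above the table, stands 18 mm ahead (+y) of the post's axis.
- extension (a joint): Extension of the stop arm in m, 0 (in) to 0.10 (out, along the jig's +y; even then the stop plate stays 10 mm short of the pile). A return spring pulls it in with 3 to 4.5 N. At the start it is fully in and latched there; it needs the button in to leave that place, and nothing but the gripper keeps it at the marker.
- lock (a joint): Travel of the grey lock button (22 mm wide in y, 30 mm high, centred at point grip's height, 12 mm proud of the post's -x face): 0 out (locked), 0.008 m fully squeezed towards the jig's +x. Takes 6 N to start, 11 N fully in. The latch lets go at 3.5 mm; squeezed means more than 0.004.
- marker (a joint): Where the marker is set on the scale, in m, counted as the arm's extension: the pointer lines up when joint extension equals this value. It is tight; do not move it.
- stamp: Bystander: wooden hand stamp, 44 mm across, 80 mm high, on the table. Origin at its foot.
- tape: Bystander: roll of tape lying flat, 90 mm across, 24 mm high.
- pencups: Bystander: grey pen cup with two pens, 72 mm across, 150 mm high with pens.
Mind the look-alikes: they are no part of the job. What is shaped like the mailer_b but purple is not meant.

How it is judged:
By the outcome, as a careful person would: the job done as asked, in the order asked, and still so for the second after the job is handed in, while the arm keeps its last pose, push and grip.
It also fails if it takes over 62 s, if anything falls off the work surface, if the arm or the gripper's body presses on something with over 40 N, if the wrist force passes 120 N, or if a joint passes its speed limit or range.

ROBOT

A 6-joint arm with a two-finger parallel gripper is mounted at the origin on the work surface. World frame = base frame: x ahead of the robot, y to its left, z up, the work surface at z = 0. Lengths are in m, angles in rad, forces in N, time in s.
With the tool pointing down it reaches from about 0.275 to 0.725 m from the base axis. Payload 15.9 kg.
Tool frame: the origin (TCP) lies at the very end of the fingers, on their centre line; the grasp point (between the pads) lies 19 mm behind it; z points along the fingers, y is the line along which they close (so a half turn about z gives the same grasp; the last joint's range is limited). The gripper opens to 85 mm and grips with 20 to 120 N. Pads are 22 mm wide; open, the fingers measure 114 mm over their backs; the gripper's body (76 mm by 85 mm) begins 54 mm behind the grasp point. The pads swing forward as they close: fully open they stand 13 mm farther back than shut.
Start: joints at [1.177, 0.213, -0.034, 1.323, 0, 1.571], TCP at [0.192, 0.462, 0.195] pointing down, gripper open.
Joint ranges: [-2.98, 2.98], [-0.74, 1.72], [-1.14, 1.35], [-2.1, 2.04], [-1.57, 1.44], [-3.14, 3.14]. Speed limits (rad/s): [1.89, 1.89, 2.39, 2.57, 3.14, 3.14].

INTERFACE

Orientations are given as [roll, pitch, yaw] about the fixed x, y, z axes, in that order (R = Rz(yaw) Ry(pitch) Rx(roll)).
In Python, from plant import arm gives the robot as it stands. Calls block until the motion is done:
- arm.move_ptp(position, orientation): joint-space move of the TCP to a pose.
- arm.move_l(position, feed=0.15, rot=None, force_limit=None): straight line of the TCP; rot=None keeps the orientation; feed is the mean speed in m/s. With force_limit (N) it stops when the force on the tool has changed by that much, and returns True; else False.
- arm.movej(angles): joint-space move.
- arm.ungrasp() and arm.close(): open the fingers fully, or close them until they stop; the grip force is fixed at half the most.
- arm.dwell(seconds).
- arm.inverse_kinematics(position, orientation): joint angles nearest the present ones, or None.
- arm.read_state(): the state.
- arm.read_camera(name): name is "scene" or "top"; returns (picture, depth): 420x560x3 uint8, red, green, blue; 420x560 float32, m along the optical axis (not along the pixel's ray), 0 where there is no reading.
- arm.camera_params(name): a dict with "camera_matrix" (3x3 intrinsics, pixels), "camera_from_world" (4x4, takes a point from world to camera coordinates). Camera axes: x right, y down, z forward; pixel columns grow to the right and rows downward; lengths in m; the calibration is good to about 2 mm. A picture is of the moment at which its call begins. camera_params takes no time and is no camera call.
A pose or a line that the arm cannot do raises arm.MotionError and nothing moves.
- arm.finish_job(): hands the job in; it is judged then, once.
Trained networks look in the newest picture that a camera, given by its name, has taken for a name from the list of things; names that differ only in an ending like _2 or _b are one class to them, and where a whole thing is asked for, a point or a joint stands for the part that bears it (a point fixed in the world has none). Each returns a list of dicts, best first, with "p" (0 to 1); they miss things now and then, are a little off and sometimes report something else, mostly with a low value. They report only what shows in the picture. A call takes as long as a camera call. They do not tell look-alikes from the thing itself.
- arm.find_in(camera, target): "centre" ([column, row] in pixels, amid what is visible of it).
The state is a dict: "t": time; "joints": joint angles; "dq": joint speeds; "joint_efforts": joint torques, N m; "ee_pos": TCP position; "tcp_rot": TCP orientation; "contact_force": force on the tool from outside, world axes, zero at the start; "ft_torque": the same for the moment, N m; "grip_width": finger opening in m; "grasp_force": force on a finger pad.
Only numpy, scipy, OpenCV 4.12 (cv2) and the standard library are available. Lean on these libraries where they do the work, as an engineer would, in place of code of your own. Each camera call takes 0.05 s, during which the arm holds its last target. There are 200 camera calls.

## Working session

There is one attempt and no reset: what is moved stays moved. The work goes in short steps, each a Python script; the robot and the scene stay as the last script left them, time stands still between calls to the robot, and variables do not carry over. Pictures are saved under pics/ and viewed, at most 10 in all, crops included, and the job is handed in when it is done.

```bash
ls; mkdir -p pics
cat > h.py <<'E'
import numpy as np, cv2
from plant import arm
def snap(c):
    im,d=arm.read_camera(c); return im,d
def save(n,im): cv2.imwrite('pics/'+n+'.png',cv2.cvtColor(im,cv2.COLOR_RGB2BGR))
def cloud(c,d):
    P=arm.camera_params(c);K=np.array(P["camera_matrix"]);T=np.linalg.inv(np.array(P["camera_from_world"]))
    v,u=np.mgrid[:d.shape[0],:d.shape[1]]
    X=np.stack([(u-K[0,2])/K[0,0]*d,(v-K[1,2])/K[1,1]*d,d],-1)
    W=X@T[:3,:3].T+T[:3,3]; W[d==0]=np.nan
    return W
E
python3 - <<'E'
from h import *
for c in("scene","top"):
    im,d=snap(c);save(c,im);np.savez('/tmp/'+c,im=im,d=d);W=cloud(c,d)
    P=arm.camera_params(c); print(c,np.linalg.inv(np.array(P["camera_from_world"]))[:3].round(2).tolist(),np.array(P["camera_matrix"])[0,0])
    for n in("mailer_base","mailer_a","grip","pointer","mark","stop_arm","jig","stamp","tape","pencups"):
        for r in arm.find_in(c,n)[:5]:
            u,v=map(int,np.round(r["centre"])); print(n,round(r["p"],2),u,v,W[v,u].round(3))
print(arm.read_state()["t"])
E
```

```text
pics
scene [[-0.22, 0.6, -0.77, 1.5], [0.97, 0.12, -0.19, 0.21], [-0.02, -0.79, -0.61, 0.84]] 452.6996890305345
mailer_base 0.7 341 254 [0.672 0.148 0.037]
mailer_base 0.48 274 261 [ 0.721 -0.014  0.026]
mailer_a 0.75 357 210 [0.462 0.168 0.018]
mailer_a 0.68 281 196 [ 0.444 -0.063  0.021]
mailer_a 0.59 422 261 [0.639 0.348 0.02 ]
grip 0.8 260 224 [ 0.656 -0.066  0.086]
grip 0.46 280 199 [ 0.462 -0.061  0.023]
pointer 0.55 263 226 [ 0.656 -0.058  0.081]
stop_arm 0.57 260 226 [ 0.658 -0.065  0.081]
jig 0.76 267 248 [ 0.668 -0.047  0.016]
stamp 0.77 460 230 [0.517 0.444 0.037]
stamp 0.3 358 212 [0.475 0.171 0.021]
tape 0.56 219 174 [ 0.354 -0.293  0.011]
pencups 0.79 150 195 [ 0.572 -0.42   0.065]
top [[-0.0, -1.0, 0.09, 0.46], [-1.0, 0.0, 0.02, 0.0], [-0.02, -0.09, -1.0, 1.25]] 477.21364266259496
mailer_base 0.58 236 179 [0.651 0.134 0.034]
mailer_base 0.48 459 218 [ 0.55  -0.443  0.007]
mailer_a 0.98 156 190 [0.625 0.343 0.022]
mailer_a 0.88 315 257 [ 0.45  -0.068  0.02 ]
mailer_a 0.76 222 255 [0.456 0.17  0.021]
grip 0.7 316 178 [ 0.637 -0.067  0.127]
pointer 0.8 316 180 [ 0.634 -0.067  0.119]
pointer 0.25 316 257 [ 0.45  -0.071  0.024]
stop_arm 0.63 316 180 [ 0.634 -0.067  0.119]
jig 0.59 304 170 [ 0.671 -0.041  0.045]
stamp 0.85 115 232 [0.513 0.431 0.068]
tape 0.82 384 281 [ 0.389 -0.242  0.026]
pencups 0.58 461 218 [ 0.55  -0.45   0.002]
1.1
```

View pics/top.png

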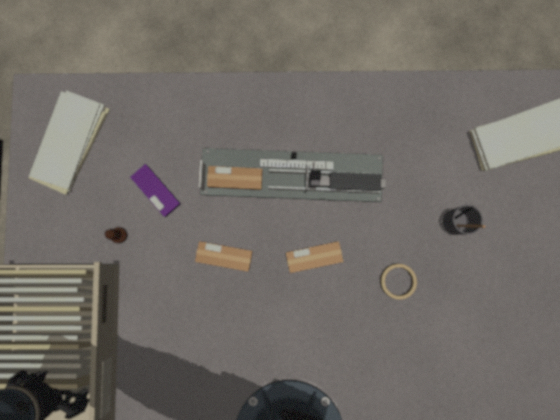

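View pics/scene.png

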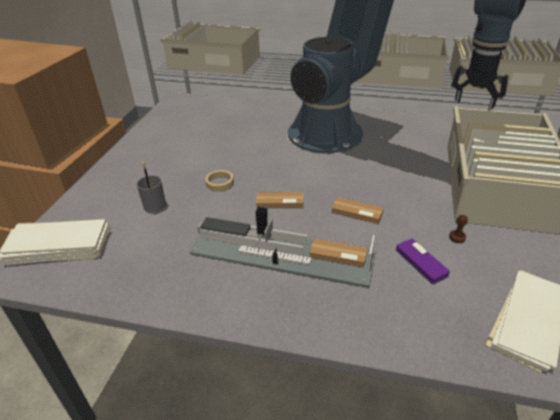

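Three mailer shapes: brown at top-(222,255), brown at top-(315,257), and purple at (156,190). The loose ones meant are the two brown ones, which match the base at (236,179); purple is the look-alike. I'll fit poses and confirm them in an enlarged crop.

```bash
cat >> h.py <<'E'
from scipy.optimize import minimize
def proj(c,X):
    P=arm.camera_params(c);K=np.array(P["camera_matrix"]);T=np.array(P["camera_from_world"])
    q=(np.asarray(X)@T[:3,:3].T+T[:3,3])@K.T; return q[...,:2]/q[...,2:]
def brown(im):
    h=cv2.cvtColor(im,cv2.COLOR_RGB2HSV).astype(int)
    m=((h[...,0]>4)&(h[...,0]<20)&(h[...,1]>90)&(h[...,2]>70)).astype(np.uint8)
    return m
def corners(p,z0,z1,L=.140,Wd=.054):
    c,s=np.cos(p[2]),np.sin(p[2])
    B=np.array([[a*Wd/2,b*L/2] for a,b in((-1,-1),(1,-1),(1,1),(-1,1))])@np.array([[c,s],[-s,c]])+p[:2]
    return np.vstack([np.c_[B,np.full(4,z)] for z in(z0,z1)])
def fitbox(c,im,p0,z0,z1,dims=(.140,.054)):
    """pose (x,y,yaw) whose projected outline best matches the brown mask (label filled)"""
    uv=proj(c,[p0[0],p0[1],z1]); m=brown(im); m=cv2.morphologyEx(m,cv2.MORPH_CLOSE,np.ones((7,7)))
    n,l,s,_=cv2.connectedComponentsWithStats(m); u,v=map(int,uv); u0,v0=u-50,v-50
    sub=l[v0:v+50,u0:u+50]; k=np.bincount(sub[sub>0]).argmax()
    cs,_=cv2.findContours((l==k).astype(np.uint8),0,2); big=max(cs,key=cv2.contourArea)
    M=np.zeros(m.shape,np.uint8);cv2.fillConvexPoly(M,cv2.convexHull(big),1)
    M=cv2.resize(M[v0:v+50,u0:u+50]*255,None,fx=8,fy=8,interpolation=cv2.INTER_CUBIC)>127
    def cost(p):
        q=(proj(c,corners(p,z0,z1,*dims))-[u0,v0]+.5)*8
        R=np.zeros(M.shape,np.uint8); cv2.fillConvexPoly(R,cv2.convexHull(np.round(q*16).astype(np.int32)),1,shift=4)
        return np.sum((R>0)!=M)/M.sum()
    best=None
    for y in(-.2,0,.2):
        r=minimize(cost,[*p0[:2],p0[2]+y],method='Nelder-Mead',options=dict(initial_simplex=np.array([p0[0],p0[1],p0[2]+y])+np.array([[0,0,0],[.01,0,0],[0,.01,0],[0,0,.15]]),xatol=1e-5,fatol=1e-5))
        if best is None or r.fun<best.fun: best=r
    return best.x,best.fun
E
python3 - <<'E'
from h import *
for c in("top","scene"):
    f=np.load('/tmp/'+c+'.npz');im=f['im'];big=cv2.resize(im,None,fx=4,fy=4,interpolation=cv2.INTER_CUBIC)
    for n,p0,z0 in(("base",(.651,.134,0),.014),("a",(.455,.17,0),0),("b",(.45,-.066,0),0)):
        p,e=fitbox(c,im,p0,z0,z0+.022); print(c,n,p.round(4),round(e,3))
        q=(proj(c,corners(p,z0,z0+.022))+.5)*4
        cv2.polylines(big,[np.int32(cv2.convexHull(np.float32(q)))],True,(0,0,255),1)
    save('crop_'+c,big[560:1120,540:1340] if c=="top" else big[700:1200,760:1560])
    W=cloud(c,f['d'])
    # jig: plate points
print(arm.read_state()["tcp_rot"])
W=cloud("top",np.load('/tmp/top.npz')['d'])
m=(W[...,2]>.009)&(W[...,2]<.02)&(abs(W[...,0]-.66)<.1)&(W[...,1]>-.28)&(W[...,1]<.26)
m=cv2.morphologyEx(m.astype(np.uint8),cv2.MORPH_OPEN,np.ones((2,2)))
P=W[m>0][:,:2].astype(np.float32); print(len(P),cv2.minAreaRect(P),P.min(0),P.max(0))
E
```

```text
top base [ 0.6561  0.1383 -0.0657] 0.099
top a [ 0.4538  0.1678 -0.1799] 0.058
top b [ 0.4511 -0.0656  0.203 ] 0.055
scene base [ 0.6545  0.1382 -0.0478] 0.055
scene a [0.0231 0.2111 3.8981] 1.0
scene b [ 0.4473 -0.0662  0.2003] 0.143
[-3.14150743e+00  5.01831236e-06  2.74780649e+00]
4711 ((nan, nan), (nan, 0.0), nan) [nan nan] [nan nan]
```

View pics/crop_top.png

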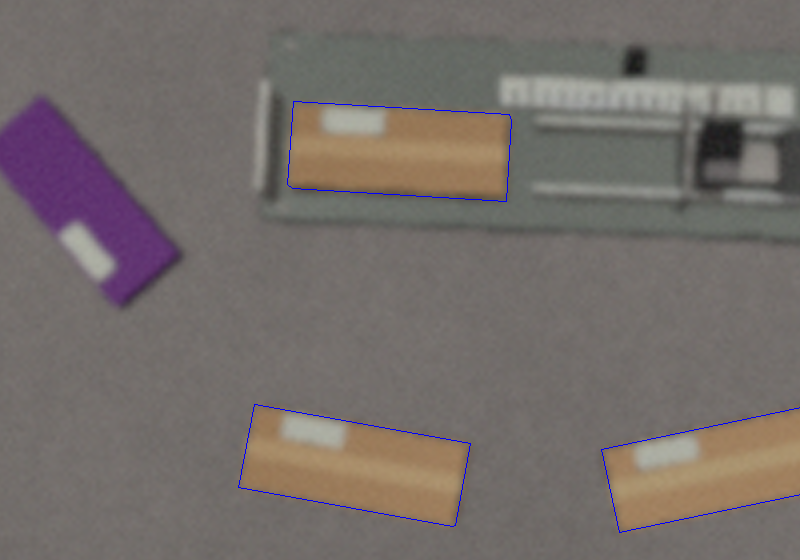

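View pics/crop_scene.png

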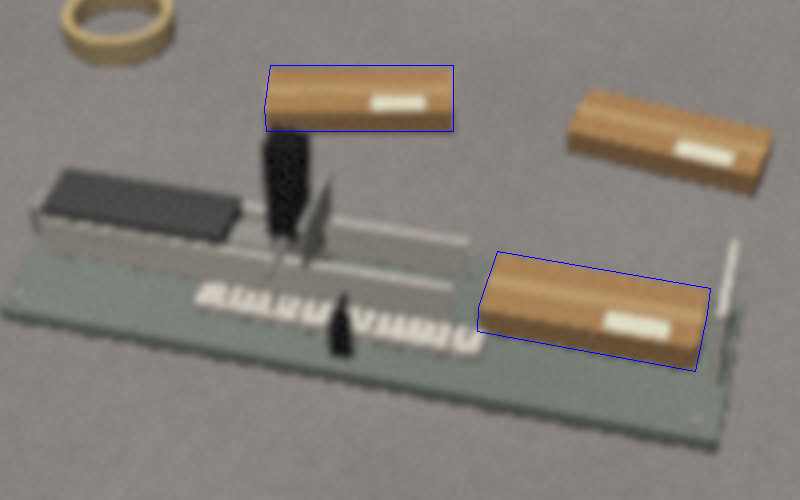

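The crops show two brown mailers with labels, matching the base, and good outlines; purple is excluded. I'll pick up mailer A, at top-(222,255).

```bash
cat >> h.py <<'E'
def rot(yaw): return [np.pi,0,yaw]
def st(tag):
    s=arm.read_state(); print(tag,'t%.2f'%s['t'],np.round(s['ee_pos'],4),'rz%.3f'%s['tcp_rot'][2],'w%.4f'%s['grip_width'],'gf%.0f'%s['grasp_force'],'F',np.round(s['contact_force'],1),'q6 %.2f'%s['joints'][5]); return s
def pick(p):
    y=p[2]+np.pi/2
    arm.move_ptp([p[0],p[1],.07],rot(y)); arm.move_l([p[0],p[1],.005],feed=.12); st('at')
    arm.close(); st('closed'); arm.move_l([p[0],p[1],.09],feed=.2)
E
python3 - <<'E'
from h import *
A=[.4538,.1678,-.18]
for y in(A[2]+np.pi/2,A[2]-np.pi/2): print(y,arm.inverse_kinematics([A[0],A[1],.1],rot(y)))
W=cloud("top",np.load('/tmp/top.npz')['d']);im=np.load('/tmp/top.npz')['im']
m=(W[...,2]>.008)&(W[...,2]<.08)&(abs(W[...,0]-.66)<.09)&(W[...,1]>-.29)&(W[...,1]<.26)
P=W[m][:,:2].astype(np.float32)
n,l,s,c=cv2.connectedComponentsWithStats(cv2.morphologyEx(m.astype(np.uint8),cv2.MORPH_OPEN,np.ones((3,3))))
k=1+s[1:,4].argmax();P=W[l==k][:,:2].astype(np.float32);print(len(P),cv2.minAreaRect(P))
pick(A);st('up')
E
```

```text
1.3907963267948966 [ 0.35417445  0.21928582 -0.26990138  1.08160913  0.          2.10497077]
-1.7507963267948965 [ 0.35417445  0.21928582 -0.26990138  1.08160913  0.         -1.03662188]
8342 ((0.6664252877235413, -0.009120196104049683), (0.4785499572753906, 0.12588918209075928), 87.46347045898438)
at t3.32 [0.4541 0.1682 0.0055] rz1.391 w0.0854 gf0 F [ 1.   0.3 -0.1] q6 2.10
closed t4.08 [0.4538 0.1678 0.005 ] rz1.391 w-0.0001 gf0 F [-0.3 -0.2 -0.1] q6 2.10
up t4.66 [0.4539 0.1678 0.09  ] rz1.391 w-0.0001 gf0 F [-0.   0.6  0.5] q6 2.10
```

Run:
```python
from h import *
im,d=snap("top"); im2,d2=snap("scene")
print([ (np.round(r['centre']),round(r['p'],2)) for r in arm.find_in("scene","mailer_a")])
big=cv2.resize(im[140:300,130:370],None,fx=3,fy=3,interpolation=cv2.INTER_CUBIC)
b2=cv2.resize(im2[20:300,180:480],None,fx=2,fy=2)
save('m1',np.hstack([cv2.resize(big,(400,267)),np.zeros((267,0,3),np.uint8)]) if 0 else np.hstack([cv2.resize(im[140:300,130:370],(480,320)),cv2.resize(im2[100:300,240:440],(320,320))]))
print(fitbox("top",im,[.4538,.1678,-.18],0,.022))
```

```text
[(array([280., 200.]), 0.97), (array([358., 210.]), 0.91), (array([425., 262.]), 0.82)]
(array([ 0.45190332,  0.15665813, -0.18918219]), np.float64(1.2432319742681002))
```

View pics/m1.png

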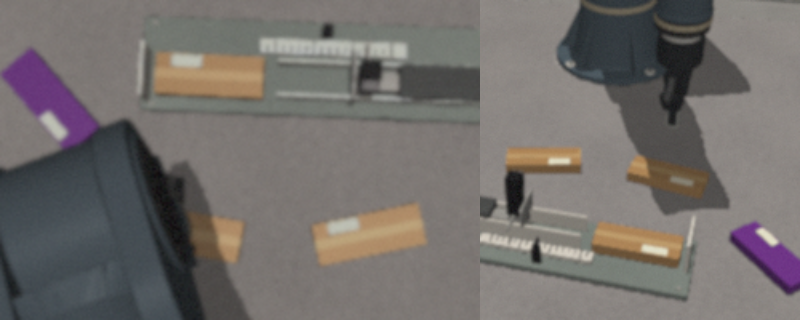

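The box sits unmoved at scene-(358,210) and the fingers closed empty above it. I'll check where the tips really are.

Run:
```python
from h import *
print(proj("scene",[.4539,.1678,.09]))
im,d=snap("scene");W=cloud("scene",d)
for v in range(164,184,2): print(v,[tuple(W[v,u].round(3)) for u in (357,360,363)])
m=(abs(W[...,0]-.4538)<.08)&(abs(W[...,1]-.168)<.08)&(W[...,2]>.05)
P=W[m]; print('lowest',P[P[:,2].argsort()][:5].round(3))
print('box top z',np.nanmedian(W[206:214,350:366,2]), 'table',np.nanmedian(W[225:235,350:366,2]))
print(arm.read_state()['grip_width'])
```

```text
[359.36159819 188.00465785]
164 [(np.float64(0.512), np.float64(0.158), np.float64(0.206)), (np.float64(0.514), np.float64(0.166), np.float64(0.208)), (np.float64(0.488), np.float64(0.173), np.float64(0.192))]
166 [(np.float64(0.502), np.float64(0.158), np.float64(0.193)), (np.float64(0.502), np.float64(0.166), np.float64(0.194)), (np.float64(0.483), np.float64(0.173), np.float64(0.183))]
168 [(np.float64(0.484), np.float64(0.158), np.float64(0.175)), (np.float64(0.483), np.float64(0.166), np.float64(0.175)), (np.float64(0.483), np.float64(0.173), np.float64(0.176))]
170 [(np.float64(0.465), np.float64(0.157), np.float64(0.156)), (np.float64(0.468), np.float64(0.165), np.float64(0.159)), (np.float64(0.484), np.float64(0.174), np.float64(0.17))]
172 [(np.float64(0.466), np.float64(0.158), np.float64(0.15)), (np.float64(0.466), np.float64(0.166), np.float64(0.152)), (np.float64(0.461), np.float64(0.174), np.float64(0.149))]
174 [(np.float64(0.468), np.float64(0.158), np.float64(0.146)), (np.float64(0.469), np.float64(0.166), np.float64(0.147)), (np.float64(0.466), np.float64(0.174), np
[... 238 characters left out ...]
159), np.float64(0.125)), (np.float64(0.47), np.float64(0.168), np.float64(0.135)), (np.float64(0.463), np.float64(0.175), np.float64(0.132))]
180 [(np.float64(0.29), np.float64(0.151), np.float64(0.004)), (np.float64(0.282), np.float64(0.16), np.float64(-0.0)), (np.float64(0.278), np.float64(0.169), np.float64(-0.002))]
182 [(np.float64(0.295), np.float64(0.152), np.float64(-0.001)), (np.float64(0.294), np.float64(0.161), np.float64(-0.0)), (np.float64(0.287), np.float64(0.17), np.float64(-0.003))]
lowest [[0.459 0.165 0.124]
 [0.456 0.156 0.124]
 [0.46  0.167 0.125]
 [0.457 0.159 0.125]
 [0.46  0.17  0.125]]
box top z 0.02082224913527153 table -0.0009779932934176339
-0.00012519716254987703
```

The tips hang at true z≈0.125 while the robot reports 0.09, so the reported TCP reads about 35 mm too low. I'll calibrate it with a light guarded touch on bare table.

Run:
```python
from h import *
arm.move_l([.365,.165,-.015],feed=.2); st('a')
r=arm.move_l([.365,.165,-.055],feed=.025,force_limit=4); s=st('touch %s'%r)
arm.move_l([.365,.165,.05],feed=.2)
im,d=snap("scene");W=cloud("scene",d)
m=(abs(W[...,0]-.365)<.06)&(abs(W[...,1]-.165)<.06)&(W[...,2]>.04)
P=W[m];print(P[P[:,2].argsort()][:6].round(3))
im,d=snap("top");W=cloud("top",d)
np.savez('/tmp/top2',im=im,d=d)
print(fitbox("top",im,[.4538,.1678,-.18],0,.022))
```

```text
a t5.70 [ 0.3661  0.1653 -0.0144] rz1.391 w0.0001 gf0 F [0.1 0.8 0.2] q6 2.18
touch True t6.62 [ 0.365   0.165  -0.0364] rz1.391 w-0.0001 gf5 F [-2.1 -1.2 10. ] q6 2.18
[[0.371 0.159 0.085]
 [0.372 0.165 0.086]
 [0.372 0.162 0.086]
 [0.369 0.153 0.086]
 [0.373 0.168 0.087]
 [0.373 0.171 0.088]]
(array([ 0.45330921,  0.16709576, -0.17806832]), np.float64(0.05966302992955281))
```

```bash
cat >> h.py <<'E'
ZO=-.036   # reported tcp z = true z + ZO (measured by touch)
def pick(p):
    y=p[2]+np.pi/2
    arm.move_ptp([p[0],p[1],.07+ZO],rot(y)); arm.move_l([p[0],p[1],.003+ZO],feed=.12); st('at')
    arm.close(); s=st('closed'); arm.move_l([p[0],p[1],.11+ZO],feed=.2); return s
E
python3 - <<'E'
from h import *
arm.ungrasp(); pick([.4536,.1675,-.179]); st('up')
im,d=snap("scene");print(np.round(proj("scene",[.4536,.1675,.107+.022]),0))
im2,_=snap("top")
save('m2',np.hstack([cv2.resize(im2[140:300,130:370],(480,320)),cv2.resize(im[100:300,240:440],(320,320))]))
E
```

```text
at t9.25 [ 0.4537  0.1677 -0.0323] rz1.392 w0.0853 gf0 F [0.3 0.5 0. ] q6 2.10
closed t9.68 [ 0.454   0.1677 -0.0321] rz1.392 w0.0525 gf62 F [-4.1 -1.2 12.6] q6 2.10
up t10.36 [0.4532 0.1673 0.0731] rz1.392 w0.0525 gf63 F [-0.3  0.3 -2.5] q6 2.10
[360. 176.]
```

View pics/m2.png

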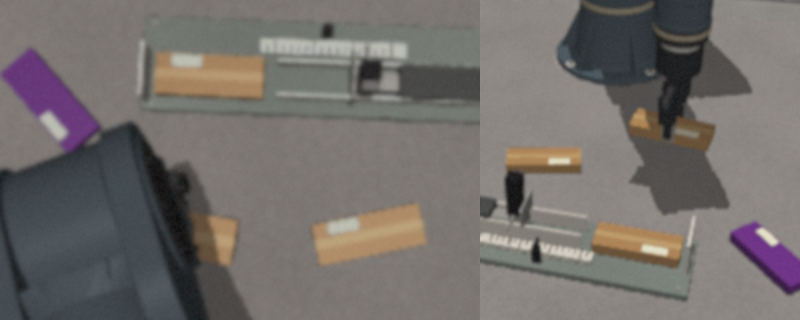

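The scene view shows mailer A held level in the fingers at crop-(670,130), and the base undisturbed. I'll refine the base fit with a better mask, then place.

Run:
```python
import h
from h import *
for th in((90,70),(70,60),(60,45),(50,35)):
    def b(im):
        q=cv2.cvtColor(im,cv2.COLOR_RGB2HSV).astype(int); return ((q[...,0]>3)&(q[...,0]<22)&(q[...,1]>th[0])&(q[...,2]>th[1])).astype(np.uint8)
    h.brown=b
    for c in("top","scene"):
        im=np.load('/tmp/%s.npz'%c)['im']
        r=[]
        for n,p0,z in(("base",(.655,.138,-.05),.014),("A",(.4536,.1675,-.18),0),("B",(.451,-.066,.2),0)):
            try: x,e=fitbox(c,im,p0,z,z+.022); r.append((n,x.round(4).tolist(),round(e,3)))
            except Exception as ex: r.append(n)
        print(th,c,r)
```

```text
(90, 70) top [('base', [0.6561, 0.1381, -0.0594], np.float64(0.099)), ('A', [0.4537, 0.1675, -0.1793], np.float64(0.058)), ('B', [0.4511, -0.0659, 0.203], np.float64(0.055))]
(90, 70) scene [('base', [0.6545, 0.1379, -0.0472], np.float64(0.056)), ('A', [0.4508, 0.1665, -0.1698], np.float64(0.084)), ('B', [0.4477, -0.0676, 0.2006], np.float64(0.142))]
(70, 60) top [('base', [0.6561, 0.139, -0.0554], np.float64(0.033)), ('A', [0.4537, 0.1679, -0.1779], np.float64(0.042)), ('B', [0.4507, -0.0655, 0.2064], np.float64(0.046))]
(70, 60) scene ['base', ('A', [0.4514, 0.166, -0.1893], np.float64(0.038)), ('B', [0.4477, -0.0677, 0.2006], np.float64(0.052))]
(60, 45) top [('base', [0.6562, 0.1385, -0.054], np.float64(0.035)), ('A', [0.4537, 0.1674, -0.1888], np.float64(0.065)), ('B', [0.4506, -0.0661, 0.198], np.float64(0.07))]
(60, 45) scene [('base', [0.6541, 0.1388, -0.0601], np.float64(0.037)), ('A', [0.4515, 0.1662, -0.1876], np.float64(0.037)), ('B', [0.4476, -0.0676, 0.1995], np.float64(0.045))]
(50, 35) top [('base', [0.6561, 0.1385, -0.0507], np.float64(0.037)), 'A', ('B', [0.4511, -0.0661, 0.2003], np.float64(0.095))]
(50, 35) scene [('base', [0.654, 0.1387, -0.0515], np.float64(0.049)), ('A', [0.4519, 0.1669, -0.1819], np.float64(0.061)), ('B', [0.4507, -0.0658, 0.1962], np.float64(0.048))]
```

```bash
cat >> h.py <<'E'
def brown(im):
    q=cv2.cvtColor(im,cv2.COLOR_RGB2HSV).astype(int); return ((q[...,0]>3)&(q[...,0]<22)&(q[...,1]>65)&(q[...,2]>52)).astype(np.uint8)
def place(p,zc,zi):
    """zc: reported z at expected contact, zi: reported z for the aligning squeeze"""
    y=p[2]+np.pi/2
    arm.move_ptp([p[0],p[1],zc+.05],rot(y)); arm.move_l([p[0],p[1],zc+.006],feed=.12)
    r=arm.move_l([p[0],p[1],zc-.004],feed=.025,force_limit=5); st('down %s'%r)
    arm.ungrasp(); st('open')
    arm.move_l([p[0],p[1],zi],feed=.06); arm.close(); st('squeeze'); arm.ungrasp()
    arm.move_l([p[0],p[1],zc+.07],feed=.2)
E
python3 - <<'E'
from h import *
place([.656,.1386,-.054],.0039,-.010)
arm.move_ptp([.451,-.066,.07+ZO],rot(.2+np.pi/2)); st('above B')
im,d=snap("top"); im2,d2=snap("scene")
np.savez('/tmp/topA',im=im,d=d)
for p in(im,):
  print(fitbox("top",im,(.656,.1386,-.054),.014,.058))
print(fitbox("scene",im2,(.654,.1386,-.054),.014,.058))
save('m3',np.hstack([cv2.resize(im[140:220,190:310],(480,320),interpolation=2),cv2.resize(im2[220:290,300:370],(320,320),interpolation=2)]))
E
```

```text
down True t12.16 [0.6567 0.1388 0.0039] rz1.517 w0.0523 gf65 F [-3.  -1.2 11.3] q6 1.83
open t12.59 [0.6561 0.1387 0.0028] rz1.517 w0.0853 gf0 F [ 0.6 -0.2 -0. ] q6 1.83
squeeze t13.36 [ 0.6563  0.1387 -0.0095] rz1.517 w0.0529 gf64 F [-2.2 -0.7  5.6] q6 1.83
above B t15.47 [ 0.452  -0.0657  0.0341] rz1.771 w0.0854 gf0 F [-0.1  0.1 -1.1] q6 1.23
(array([ 0.65842218,  0.13948376, -0.0542425 ]), np.float64(0.03938061095378683))
(array([ 0.65615522,  0.13727104, -0.05476446]), np.float64(0.03249137308402215))
```

View pics/m3.png

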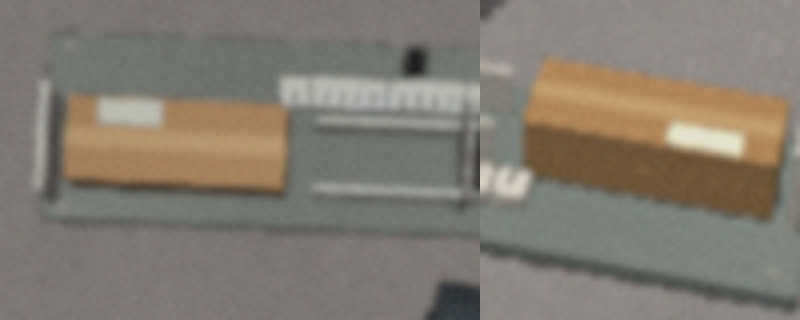

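The views show the two boxes flush, with no visible step at the corners. Now mailer B.

Run:
```python
from h import *
im=np.load('/tmp/topA.npz')['im']
B=[.4509,-.0659,.201]; 
s=pick(B); 
place([.656,.1386,-.054],.058+s['ee_pos'][2],.012)
arm.move_l([.645,.02,.14],feed=.25); st('off')
im,d=snap("top"); im2,d2=snap("scene")
np.savez('/tmp/fin_top',im=im,d=d);np.savez('/tmp/fin_scene',im=im2,d=d2)
print(fitbox("scene",im2,(.654,.1386,-.054),.014,.080))
save('m4',np.hstack([cv2.resize(im[140:220,190:310],(480,320),interpolation=2),cv2.resize(im2[210:290,300:380],(320,320),interpolation=2)]))
```

```text
at t16.53 [ 0.4512 -0.0659 -0.0325] rz1.772 w0.0848 gf0 F [ 0.8 -0.   0.7] q6 1.22
closed t16.96 [ 0.4514 -0.066  -0.0321] rz1.772 w0.0526 gf61 F [-3.2  0.4 12.7] q6 1.22
down True t19.62 [0.6567 0.1387 0.0259] rz1.517 w0.0525 gf64 F [-1.8 -0.7  7.8] q6 1.83
open t20.05 [0.656  0.1385 0.0249] rz1.517 w0.0851 gf0 F [-0.  -1.2 -0.6] q6 1.83
squeeze t20.82 [0.6564 0.1387 0.0125] rz1.517 w0.0533 gf64 F [-0.5 -0.2  5.2] q6 1.83
off t22.47 [0.6446 0.0197 0.1393] rz1.516 w0.0854 gf0 F [-0.4  1.1  0.5] q6 1.66
(array([ 0.6565234 ,  0.13803853, -0.05919726]), np.float64(0.029018390255552903))
```

View pics/m4.png

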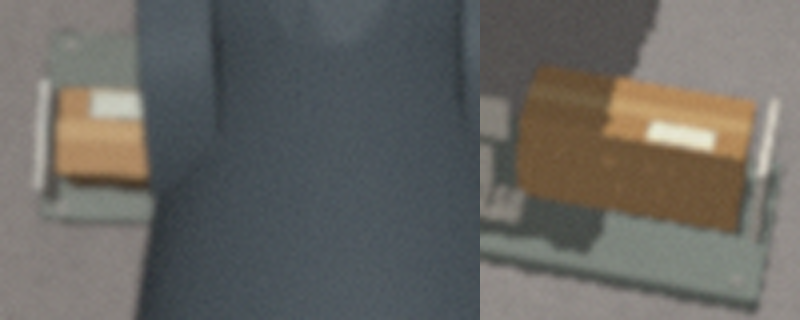

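The pile is flush at crop-(640,150). Now I'll measure the post, pointer and marker in jig-frame orthophotos made from the first pictures.

```bash
cat >> h.py <<'E'
JY=-.044; JO=np.array([.650,.0142])
def j2w(x,y,z):
    c,s=np.cos(JY),np.sin(JY); return np.stack([JO[0]+c*x-s*y,JO[1]+s*x+c*y,z+0*x],-1)
def w2j(P):
    c,s=np.cos(JY),np.sin(JY); d=np.asarray(P)[...,:2]-JO; return np.stack([c*d[...,0]+s*d[...,1],-s*d[...,0]+c*d[...,1]],-1)
def ortho(c,im,z,x0=-.03,x1=.09,y0=-.13,y1=.07,r=.0005):
    x,y=np.meshgrid(np.arange(x1,x0,-r),np.arange(y0,y1,r),indexing='ij')  # rows: x decreasing, cols: y
    uv=proj(c,j2w(x,y,z)).astype(np.float32); return cv2.remap(im,uv[...,0],uv[...,1],cv2.INTER_CUBIC)
E
python3 - <<'E'
from h import *
t=np.load('/tmp/top.npz');s=np.load('/tmp/scene.npz')
W=cloud("top",t['d']); m=(W[...,2]>.115)&(W[...,2]<.14)&(abs(W[...,0]-.64)<.05)&(abs(W[...,1]+.067)<.05)
P=W[m];J=w2j(P);print('post top px',len(P),'mean w',P.mean(0).round(4),'jig',J.mean(0).round(4),J.min(0).round(4),J.max(0).round(4))
W2=cloud("scene",s['d']);m=(W2[...,2]>.085)&(W2[...,2]<.135)&(abs(W2[...,0]-.64)<.06)&(abs(W2[...,1]+.067)<.05)
P=W2[m];J=w2j(P);print('scene post',len(P),J.mean(0).round(4),J.min(0).round(4),J.max(0).round(4))
a=ortho("top",t['im'],.053);b=ortho("scene",s['im'],.053)
v=np.vstack([a,b]); v=cv2.resize(v,None,fx=1.25,fy=1.25,interpolation=cv2.INTER_CUBIC)
v=v.copy()
for y in np.arange(-.12,.07,.02):
    u=int((y+.13)/.0005*1.25); 
    for yy in (0,300): cv2.line(v,(u,yy),(u,yy+10),(255,0,0),1); cv2.putText(v,'%d'%round(y*1e3),(u-10,yy+22),0,.35,(255,0,0),1)
save('ortho',v);print(v.shape)
E
```

```text
post top px 156 mean w [ 0.6404 -0.0638  0.1254] jig [-0.0062 -0.0783] [-0.0235 -0.0905] [ 0.0101 -0.0663]
scene post 216 [ 0.0052 -0.0765] [-0.0243 -0.0922] [ 0.0159 -0.0655]
(600, 500, 3)
```

View pics/ortho.png

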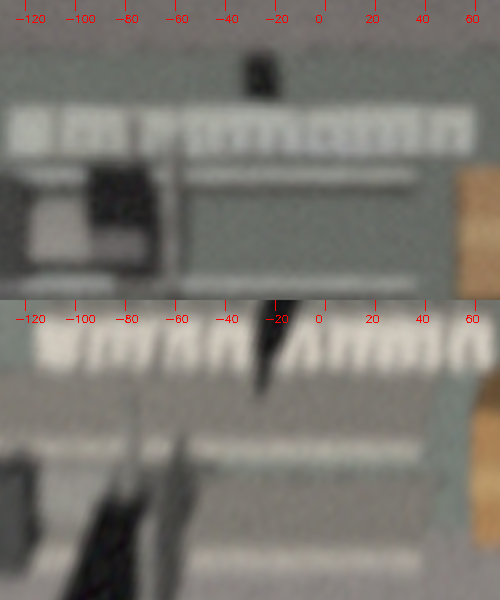

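Mark tip is at ortho-(261,395), jig y≈-25.6 mm. Pointer is at (134,390), jig y≈-76.4 mm, so the extension is about 51 mm. Now gripping the post.

Run:
```python
from h import *
g=j2w(np.float64(-.003),np.float64(-.0772),.0); Y=JY+np.pi/2
arm.move_ptp([g[0],g[1],.13],rot(Y)); arm.move_l([g[0],g[1],.050],feed=.12,force_limit=6); st('at')
arm.close(); arm.dwell(.3); st('closed')
im,d=snap("scene"); np.savez('/tmp/g',im=im)
```

```text
at t23.81 [ 0.6441 -0.0625  0.0508] rz1.527 w0.0855 gf0 F [0.4 0.9 0.9] q6 1.52
closed t24.71 [ 0.6445 -0.0629  0.0509] rz1.527 w0.0237 gf64 F [ 5.3 -0.6  8. ] q6 1.52
```

Run:
```python
from h import *
im=np.load('/tmp/g.npz')['im'];im0=np.load('/tmp/scene.npz')['im']
f=lambda i:cv2.resize(i[180:260,220:300],(400,400),interpolation=cv2.INTER_CUBIC)
v=np.hstack([f(im0),f(im)]).copy()
for z in(.087,.105,.128):
    u=(proj("scene",[.645,-.063,z])-[220,180]+.5)*5; print(z,u.round(0))
    for o in(0,400): cv2.line(v,(int(u[0])+o-70,int(u[1])),(int(u[0])+o-40,int(u[1])),(255,0,0),1)
save('g',np.clip(v.astype(float)*1.7,0,255).astype(np.uint8))
```

```text
0.087 [213. 208.]
0.105 [211. 181.]
0.128 [209. 146.]
```

View pics/g.png

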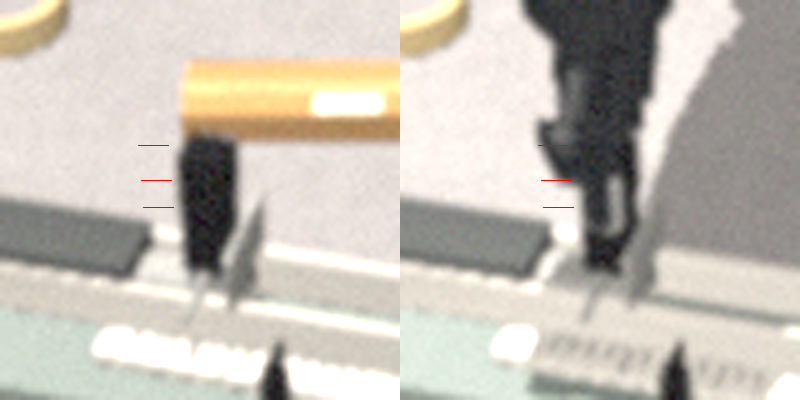

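Run:
```python
from h import *
for x in(.655,.665,.675): print(x,[((proj("scene",[x,-.063,z])-[220,180]+.5)*5).round(0).tolist() for z in(.07,.087,.105)])
im,d=snap("scene");W=cloud("scene",d)
for r in range(205,236,2): print(r,[tuple((W[r,u]*1000).round(0).astype(int)) for u in(258,260,262,264)])
```

```text
0.655 [[210.0, 245.0], [208.0, 220.0], [206.0, 193.0]]
0.665 [[205.0, 258.0], [203.0, 232.0], [201.0, 205.0]]
0.675 [[199.0, 270.0], [197.0, 245.0], [195.0, 218.0]]
205 [(np.int64(693), np.int64(-55), np.int64(177)), (np.int64(665), np.int64(-59), np.int64(155)), (np.int64(666), np.int64(-54), np.int64(157)), (np.int64(669), np.int64(-48), np.int64(160))]
207 [(np.int64(697), np.int64(-54), np.int64(174)), (np.int64(670), np.int64(-58), np.int64(153)), (np.int64(674), np.int64(-52), np.int64(157)), (np.int64(670), np.int64(-48), np.int64(155))]
209 [(np.int64(700), np.int64(-54), np.int64(171)), (np.int64(647), np.int64(-66), np.int64(128)), (np.int64(669), np.int64(-54), np.int64(147)), (np.int64(643), np.int64(-56), np.int64(126))]
211 [(np.int64(701), np.int64(-54), np.int64(166)), (np.int64(687), np.int64(-53), np.int64(154)), (np.int64(669), np.int64(-54), np.int64(141)), (np.int64(649), np.int64(-55), np.int64(125))]
213 [(np.int64(701), np.int64(-54), np.int64(160)), (np.int64(686), np.int64(-54), np.int64(148)), (np.int64(669), np.int64(-54), np.int64(134)), (np.int64(658), n
[... 1426 characters left out ...]
int64(659), np.int64(-66), np.int64(71)), (np.int64(657), np.int64(-61), np.int64(71)), (np.int64(658), np.int64(-55), np.int64(72))]
231 [(np.int64(658), np.int64(-72), np.int64(63)), (np.int64(657), np.int64(-67), np.int64(62)), (np.int64(657), np.int64(-61), np.int64(64)), (np.int64(659), np.int64(-55), np.int64(66))]
233 [(np.int64(658), np.int64(-72), np.int64(55)), (np.int64(657), np.int64(-67), np.int64(55)), (np.int64(656), np.int64(-62), np.int64(56)), (np.int64(677), np.int64(-50), np.int64(76))]
235 [(np.int64(650), np.int64(-75), np.int64(41)), (np.int64(662), np.int64(-66), np.int64(53)), (np.int64(656), np.int64(-62), np.int64(48)), (np.int64(659), np.int64(-56), np.int64(52))]
```

The pads span z≈0.088–0.128 and so cover the button; the width below 28 mm is compliance. I'll test with a gentle guarded pull.

Run:
```python
from h import *
s=st('0'); p=np.array([.6441,-.0627,.050]); u=np.array([-np.sin(JY),np.cos(JY),0])
r=arm.move_l(list(p+u*.004),feed=.015,force_limit=9); s=st('4mm %s'%r)
if not r:
    r=arm.move_l(list(p+u*.0508),feed=.05,force_limit=15); arm.dwell(.3); st('end %s'%r)
im,d=snap("scene");np.savez('/tmp/e',im=im)
im0=np.load('/tmp/scene.npz')['im']
for n in("pointer","mark"): print(n,arm.find_in("scene",n)[:2])
# pile check, and pointer/marker dark columns profile in ortho at z=.053
print(fitbox("scene",im,(.654,.1386,-.054),.014,.080))
for nm,i in(('0',im0),('1',im)):
    o=cv2.cvtColor(ortho("scene",i,.053),cv2.COLOR_RGB2GRAY).astype(float)  # 240x400
    for xa in(.044,.047,.050,.053,.056):
        r0=int((.09-xa)/.0005); q=cv2.GaussianBlur(o[r0-2:r0+3].mean(0)[None],(0,0),1.5)[0]
        b=cv2.GaussianBlur(q[None],(0,0),15)[0]; e=b-q
        idx=[k for k in range(5,395) if e[k]==e[k-4:k+5].max() and e[k]>6]
        print(nm,xa,[(round(-130+k*.5,1),round(e[k])) for k in idx])
```

```text
0 t24.81 [ 0.6445 -0.0629  0.0508] rz1.527 w0.0240 gf64 F [5.5 0.4 7.3] q6 1.52
4mm False t25.23 [ 0.6446 -0.0591  0.0509] rz1.526 w0.0243 gf62 F [ 0.7 -3.4  8.6] q6 1.52
end False t26.62 [ 0.6467 -0.0125  0.0509] rz1.526 w0.0240 gf62 F [ 1.2 -3.5  8.4] q6 1.60
pointer [{'centre': [276.5, 235.5], 'p': 0.97}]
mark []
(array([ 0.65627162,  0.13802657, -0.0595296 ]), np.float64(0.02907743915041096))
0 0.044 [(-76.0, 7)]
0 0.047 [(-76.5, 7)]
0 0.05 [(-76.5, 7), (-26.5, 12), (62.5, 11)]
0 0.053 [(-26.0, 22), (63.5, 11)]
0 0.056 [(-25.5, 35)]
1 0.044 [(-28.5, 17), (46.0, 16)]
1 0.047 [(-27.5, 21), (46.5, 16), (53.5, 11)]
1 0.05 [(-27.0, 25), (47.0, 16)]
1 0.053 [(-26.0, 30), (47.5, 17)]
1 0.056 [(-25.5, 38), (48.5, 16)]
```

The latch let go and the arm moved 50.4 mm with about 3.5 N of spring force. I'll check the pointer against the marker numerically, averaging several frames.

Run:
```python
from h import *
im=np.mean([snap("scene")[0].astype(float) for _ in range(8)],0).astype(np.float32); np.save('/tmp/avg.npy',im)
im0=np.load('/tmp/scene.npz')['im'].astype(np.float32)
for nm,i in(('before',im0),('now',im)):
    o=ortho("scene",i,.053).mean(2); print(nm,'cols y=-34..-18 step 1mm')
    for xa in np.arange(.028,.066,.002):
        r0=int(round((.09-xa)/.0005)); q=o[r0-1:r0+3].mean(0)
        k=[int(round((y+.13)/.0005)) for y in np.arange(-.034,-.017,.001)]
        k2=[int(round((y+.13)/.0005)) for y in np.arange(-.084,-.067,.001)]
        print('%.3f'%xa,' '.join('%3d'%q[j] for j in k), ' | '+' '.join('%3d'%q[j] for j in k2) if nm=='before' else '')
```

```text
before cols y=-34..-18 step 1mm
0.028 150 151 152 153 154 154 155 154 153 152 151 153 154 154 154 154 154  | 140 137 136 132 127 122 118 115 116 120 127 134 140 142 143 144 144
0.030 157 158 158 158 159 159 159 159 158 156 155 157 159 161 162 163 163  | 152 148 144 140 133 127 122 119 119 123 131 140 148 152 154 155 155
0.032 155 155 155 156 155 155 154 154 154 153 152 153 155 157 160 161 162  | 157 154 149 144 138 131 125 122 121 123 130 138 146 153 155 156 157
0.034 144 144 145 146 146 144 143 143 143 143 143 144 146 147 148 149 149  | 151 150 147 142 138 132 126 122 121 123 127 133 139 144 148 150 151
0.036 132 131 132 133 133 133 133 133 133 133 133 133 134 135 135 135 134  | 139 139 138 136 133 129 125 121 119 120 123 128 133 135 137 139 140
0.038 125 125 125 124 124 123 124 125 125 125 126 126 126 126 125 125 124  | 129 130 131 131 129 126 123 119 117 117 120 124 127 128 128 129 129
0.040 120 121 122 122 120 119 119 119 120 122 124 124 123 122 121 120 119  | 124 126 127 127 126 123 120 118 117 117 119 122 124 126 126 126 124
0.042 118 119 121 122 122 120 119 118 118 120 121 122
[... 2659 characters left out ...]
8 123 126 129 130 129 129 
0.050 129 127 124 118 110 102  96  95  97 104 112 120 125 127 130 130 130 
0.052 131 129 127 123 114 104  95  90  90  95 103 113 122 126 129 131 130 
0.054 132 131 129 125 118 105  93  84  81  84  93 104 116 124 127 131 131 
0.056 131 132 130 126 120 108  94  82  74  74  82  94 107 119 125 128 131 
0.058 129 130 129 124 118 108  91  77  67  65  71  83  97 111 121 125 128 
0.060 128 128 127 122 114 105  90  74  61  56  61  73  88 101 114 121 124 
0.062 127 126 123 118 108  98  87  71  56  50  52  63  79  92 104 115 120 
0.064 127 125 120 115 107  93  81  68  53  44  44  52  67  83  94 106 114 
0.066 126 124 118 108 100  88  75  63  50  40  38  44  54  70  82  92 104
```

Pointer is at jig y≈-27.8 mm and the mark tip at about -26.4 mm, so I'll advance 1.4 mm and re-check.

Run:
```python
from h import *
p=np.array([.6441,-.0627,.050]); u=np.array([-np.sin(JY),np.cos(JY),0])
arm.move_l(list(p+u*.0522),feed=.01); arm.dwell(.4); st('end')
def meas():
    im=np.mean([snap("scene")[0].astype(float) for _ in range(8)],0).astype(np.float32)
    o=ortho("scene",im,.053).mean(2); out=[]
    for xa in(.034,.038,.042,.046,.050,.052,.054,.056,.060,.064):
        r0=int(round((.09-xa)/.0005)); q=o[r0-1:r0+3].mean(0)
        k0=int(round((-.036+.13)/.0005)); k=np.arange(k0,k0+44); m=k[q[k].argmin()]
        k=np.arange(m-4,m+5); a=np.polyfit(k,q[k],2); out.append((xa,round(-130-a[1]/2/a[0]*.5,2)))
    return out
print(meas()); arm.dwell(.5); print(meas()); s=st('later')
```

```text
end t27.86 [ 0.6468 -0.0111  0.0509] rz1.526 w0.0241 gf62 F [ 1.8 -3.1 10.6] q6 1.60
[(0.034, np.float64(-26.96)), (0.038, np.float64(-26.81)), (0.042, np.float64(-26.67)), (0.046, np.float64(-26.76)), (0.05, np.float64(-26.44)), (0.052, np.float64(-26.11)), (0.054, np.float64(-25.85)), (0.056, np.float64(-25.46)), (0.06, np.float64(-24.92)), (0.064, np.float64(-24.47))]
[(0.034, np.float64(-26.98)), (0.038, np.float64(-26.82)), (0.042, np.float64(-26.68)), (0.046, np.float64(-26.75)), (0.05, np.float64(-26.48)), (0.052, np.float64(-26.14)), (0.054, np.float64(-25.86)), (0.056, np.float64(-25.46)), (0.06, np.float64(-24.97)), (0.064, np.float64(-24.52))]
later t29.16 [ 0.6468 -0.0111  0.0509] rz1.526 w0.0242 gf62 F [ 1.6 -3.4  9.1] q6 1.60
```

```bash
python3 -c "
from plant import arm
print(arm.finish_job())"
```

```text
the job is handed in; nothing more can be done
None
```

I handed the job in with the three mailers in one flush pile and the stop arm held with its pointer about 0.2 mm from the marker; the button is squeezed (inferred from the latch letting go) and the gripper is closed on the post.

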